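# Lay the cleaning brick on the griddle and rub it up to the splash guard

## Task

The griddle is cold and ready for cleaning. Slide the standing cleaning brick along the table until its foot bears on the open edge of the griddle, tip it over that edge so that it lies flat on the plate, then bear down on it with about a kilogram's weight and, keeping that pressure on all the way, rub it straight up to the far splash guard and leave it there, flat and square to the guard. The brick crumbles if it is pushed or pressed with two kilograms, and neither the griddle nor anything else on the table may be shifted.

Things in the scene. Friction and masses are not known exactly. Their poses are not given: they have to be found in the camera images.
- griddle: Dark steel plate 260 mm wide (x), 420 mm long (y), loose on 4 feet, 5.5 kg; splash guards on 3 sides, open at its -y end. Origin on the table under its middle; x, y level, z up; +y leads from the open end to the far guard. 3 mm guards: sides rise 36 mm above the plate, inner faces at x = +-127, starting 30 mm in from the open edge; far one rises 46 mm. Wire handles on both long sides.
- griddle_edge (a point): Middle of the plate's open edge, top arris, 18 mm above the table (plate 6 mm thick there, gap below). From here the plate rises gently, a degree or two, to the far guard, so that fat drains. It wears a film of oil: friction on it is about 0.25. Same axes as the griddle.
- griddle_guard (a point): Middle of the far guard's inner face at its upper arris, 46 mm above the plate: level with the middle of the brick's leading end when the brick lies there. Same axes as the griddle.
- brick: Cleaning brick of grey pitted foamed glass, 100 (x) by 90 (y) by 200 mm (z), 0.45 kg give or take a quarter, too thick to grip. Origin: centre of its foot, the 100 x 90 end on which it starts upright on the table, 30 to 100 mm before the open edge, its y roughly along the griddle's y. On the table (friction about 0.6) it slides upright if pushed below about 60 mm and tips if pushed high.
- brick_top (a point): Centre of the brick's other end, 200 mm from the foot; brick's axes. Tipped over the open edge, the brick lies with z along the griddle's +y, this end leading with about 270 mm to go to the guard, the foot overhanging the edge by some 55 mm and its upper face 90 mm above the plate. Fingertips pressed on that face drag it along. Brick poses are not given while fingers press on it.
- mill: Chrome press-button salt mill, upright cylinder 52 mm across and 195 mm tall, loose; origin at the centre of its base. To be left alone.
- dish: White round ceramic tortilla dish with its lid on, 198 mm across, 105 mm tall with the knob, 1.3 kg; origin at the centre of its base. To be left alone.
- bowl: Small empty glass bowl, 96 mm across and 42 mm tall, standing on a 5 mm cork coaster; origin at the centre of its base. To be left alone.
- tongs: Stainless steel tongs lying flat, about 260 mm long (along its x), 85 mm wide and 22 mm high; origin under the middle. To be left alone.
- spatula: Black nylon spatula lying flat, about 310 mm long (along its x, blade at +x), blade 75 mm wide, up to 17 mm high; origin on the table near the front of the handle. To be left alone.
Things that resemble listed ones, but are neither listed nor needed, are in the scene too. There is more than one size of the brick; the job needs the largest.

How it is judged (in metres and radians):
On the way, in this order (a step that is already met when the one before it is completed fails the run):
1. the brick, still upright, stands with its foot against the open edge of the griddle plate (within 10 mm) (angle between brick's own z axis and vertical below 0.12 rad and y of brick in the frame of griddle_edge above -0.055 m), for 0.1 s.
2. the brick lies flat on the griddle plate (angle between brick's own z axis and vertical between 1.5 and 1.6 rad and angle between brick's own x axis and vertical above 1.52 rad and height (world z) of brick_top above 0.058 m), for 0.2 s.
3. the brick, lying flat, is borne down on with 7 to 13 N while it is in the first part of its way to the guard (angle between brick's own z axis and vertical between 1.5 and 1.6 rad and y of brick_top in the frame of griddle_guard between -0.22 and -0.155 m and contact force between the fingers and brick between 7 and 13 N and contact force between brick and griddle above 10 N), for 0.6 s.
4. the brick, lying flat, is borne down on with 7 to 13 N while it is in the middle part of its way to the guard (angle between brick's own z axis and vertical between 1.5 and 1.6 rad and y of brick_top in the frame of griddle_guard between -0.145 and -0.085 m and contact force between the fingers and brick between 7 and 13 N and contact force between brick and griddle above 10 N), for 0.6 s.
5. the brick, lying flat, is borne down on with 7 to 13 N while it is in the last part of its way to the guard (angle between brick's own z axis and vertical between 1.5 and 1.6 rad and y of brick_top in the frame of griddle_guard between -0.075 and -0.02 m and contact force between the fingers and brick between 7 and 13 N and contact force between brick and griddle above 10 N), for 0.6 s.
At the end, for the whole second after the job is handed in: the brick lies at rest flat on the griddle plate, its leading end within 8 mm of the far splash guard and square to it within about 7 degrees (all of step 2 and y of brick_top in the frame of griddle_guard above -0.008 m and angle between the x axis of brick and the x axis of griddle, either way round below 0.12 rad and linear speed of brick below 0.01 m/s); the robot touches nothing.
It fails at once if the brick is pushed or pressed with more than 20 N (contact force between any of the fingers, the arm and brick above 20 N).
It fails at once if the griddle is shoved more than 15 mm (distance of griddle from where it was at the start of the episode above 0.015 m).
It fails at once if the salt mill, tortilla dish, glass bowl, tongs or spatula is moved more than 15 mm (distance of any of mill, dish, bowl, tongs, spatula from where it was at the start of the episode above 0.015 m).
It also fails if it takes over 72 s, if anything falls off the work surface, if the arm or the gripper's body presses on something with over 40 N, if the wrist force passes 120 N, or if a joint passes its speed limit or range.

## Robot

A 6-joint arm with a two-finger parallel gripper is mounted at the origin on the work surface. World frame = base frame: x ahead of the robot, y to its left, z up, the work surface at z = 0. Lengths are in m, angles in degrees, forces in N, time in s.
With the tool pointing down it reaches from about 0.35 to 0.875 m from the base axis. Payload 4.2 kg.
Tool frame: the origin (TCP) lies midway between the tips of the shut fingers; the grasp point (between the pads) lies 19 mm behind it; y points along the fingers, x is the direction in which the jaws open and shut, and the axes are right-handed (so a half turn about y gives the same grasp; the last joint's range is limited). The gripper opens to 87 mm and grips with 3 to 60 N. Pads are 19 mm wide; open, the fingers measure 117 mm over their backs; the gripper's body (75 mm by 190 mm) begins 51 mm behind the grasp point.
Start: joints at [91.478, 22.042, 0.453, 0, -68.411, -14.817], TCP at [0.144, 0.608, 0.223] pointing down, gripper open.
Joint ranges: [-179.83, 179.83], [-69.29, 118.12], [-61.27, 80.66], [-181.25, 117.63], [-171.15, -9.14], [-177.46, 177.46]. Speed limits (degrees/s): [159.86, 159.86, 180, 180, 180, 180].

## Interface

Orientations are given as a 3x3 rotation matrix whose columns are the frame's x, y, z axes.
In Python, from station import readout, get_image, camera_model, manip gives the robot as it stands. The module is installed in compiled form; this text tells all that it offers.
- The arm moves only by the shell command python3 -m creep 'ROWS' [FORCE]. ROWS is text: rows parted by semicolons, each of 7 numbers parted by spaces: the turn, a rotation vector about the tool's x, y, z in degrees, then the shift along the tool's x, y, z in m, then the closure, from -1 (fully open) to 1 (shut), so that 0 is half open. A call has 1 to 20 rows; each row shifts and turns the commanded pose from where the row before left it, along the tool's axes as they then stand; what a row does not reach is not made up. A row lasts 1/12 s, in which the tool goes at most 41.7 mm and 7.16 degrees, less where a joint would pass 70% of its speed; a pose out of reach is approached as far as the arm can. A call is refused whole if a number of a shift passes 0.0417 or a number of a turn 7.16, either way. A call with a gripper value outside its range is refused whole. The fingers move at their own pace and stop on an object; FORCE is the grip in N (left out, the last holds). Time passes only in rows, so rows that do not move let the fingers close. It gives the time, the measured TCP pose, the force and the opening at its end, in the units of the state.
- readout.sense(): the state, without advancing time (a new reading comes with each control period).
- get_image(name): name is "side" or "top" or "wrist"; returns (picture, depth): 480x640x3 uint8, red, green, blue; 480x640 float32, m along the optical axis (not along the pixel's ray), 0 where there is no reading.
- camera_model(name): a dict with "fx", "fy", "cx", "cy" (pixels), "rvec" (rotation vector, rad) and "tvec" (3), from world to camera coordinates, as OpenCV has them; the wrist camera has in their place "T_tool_cam" (4x4, takes a point from camera to tool coordinates, whose origin is the TCP and whose axes are the tool frame's). Camera axes: x right, y down, z forward; pixel columns grow to the right and rows downward; lengths in m; the calibration is good to about 2 mm. The wrist camera is an equidistant fisheye: a pixel r from the principal point sees the ray r / f radians off the axis. A picture is of the moment at which its call begins: read the wrist's pose just before it. camera_model takes no time and is no camera call.
- manip.finish_job(): hands the job in, once; it reports no verdict.
The state is a dict: "clock": time; "joints": joint angles; "qd": joint speeds; "effort": joint torques, N m; "position": TCP position; "eef_rot": TCP orientation; "contact_force": force on the tool from outside, world axes, zero at the start; "torque": the same for the moment, N m; "opening": finger opening in m.
Only numpy, scipy, OpenCV 4.12 (cv2) and the standard library are available. Lean on these libraries where they do the work, as an engineer would, in place of code of your own. Each camera call takes 0.05 s, during which the arm holds its last target. There are 200 camera calls.

## Working session

There is one attempt and no reset: what is moved stays moved. The work goes in short steps, Python scripts to look and compute and a shell command to move; the robot and the scene stay as the last step left them, time stands still between calls to the robot, and variables do not carry over. Pictures are saved under pics/ and viewed, about 8 in all and at most 12, crops included, and the job is handed in when it is done.

```bash
mkdir -p pics; cat > h.py <<'E'
import numpy as np, cv2
from station import readout, get_image, camera_model, manip
def pts(name, depth):
    m=camera_model(name); R=cv2.Rodrigues(np.array(m["rvec"],float))[0]; t=np.array(m["tvec"],float).ravel()
    v,u=np.mgrid[:480,:640]
    P=np.stack([(u-m["cx"])/m["fx"]*depth,(v-m["cy"])/m["fy"]*depth,depth],-1)
    W=(P-t)@R; W[depth<=0]=np.nan
    return W
def shot(name,f):
    im,d=get_image(name); cv2.imwrite("pics/%s.png"%f,im[...,::-1]); np.save("pics/%s.npy"%f,pts(name,d)); return im,pts(name,d)
def st():
    s=readout.sense(); print({k:np.round(s[k],4).tolist() for k in("clock","joints","position","eef_rot","contact_force","torque","opening")}); return s
E
python3 - <<'E'
from h import *
st(); shot("top","t0"); shot("side","s0")
for n in("top","side"):print(camera_model(n))
E
```

```text
{'clock': 0.0, 'joints': [91.4784, 22.0905, 0.3802, -0.0288, -68.4115, -14.8167], 'position': [0.144, 0.6076, 0.2215], 'eef_rot': [[-0.2309, -0.0004, 0.973], [-0.973, -0.0021, -0.2309], [0.0022, -1.0, 0.0001]], 'contact_force': [-0.3531, 0.147, 1.0576], 'torque': [0.0253, -0.0104, -0.0351], 'opening': 0.087}
{'fx': 602.5765667973121, 'fy': 602.5765667973121, 'cx': 321.20183375507963, 'cy': 237.52782839406566, 'rvec': array([ 2.16670967, -2.1071443 ,  0.15463158]), 'tvec': array([-0.02190794,  0.47320964,  1.64024449])}
{'fx': 433.01135699915613, 'fy': 433.01135699915613, 'cx': 320.35828770105917, 'cy': 235.8062006286916, 'rvec': array([ 2.12591071, -0.32732908,  0.19245486]), 'tvec': array([-0.42334765,  0.18620138,  1.02403554])}
```

View pics/t0.png

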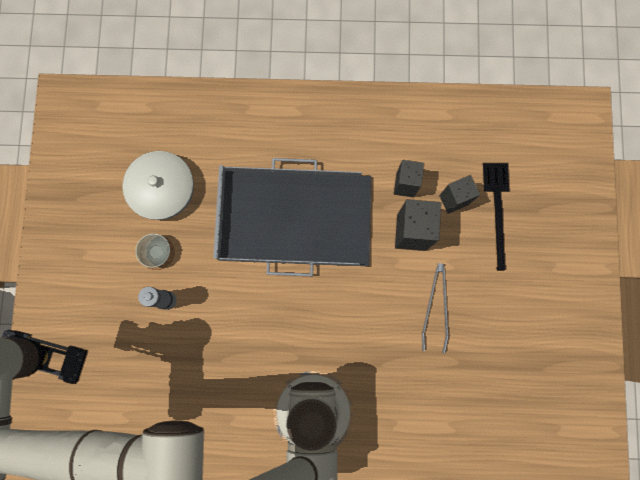

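View pics/s0.png

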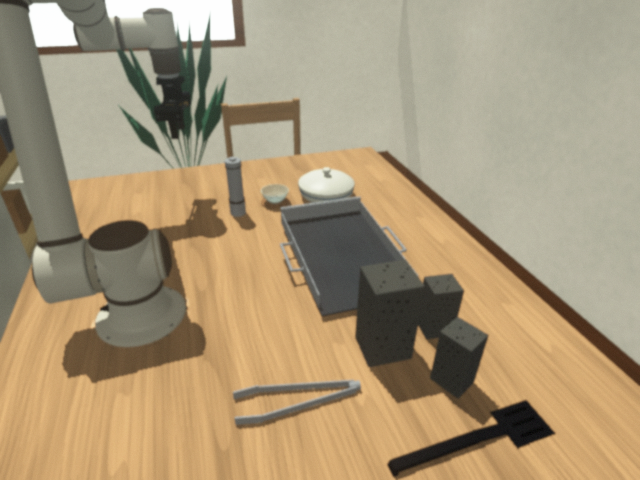

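The top view shows the griddle at about x 217–371, y 167–265 px, its open end on the right. The large brick's top is at about (418,225), with small bricks at (408,178) and (460,193). Tongs lie at (437,310), the spatula at (498,215), and the dish, bowl and mill on the left. Next I measure them by depth.

```bash
python3 - <<'E'
from h import *
W=np.load("pics/t0.npy"); im=cv2.imread("pics/t0.png")
def rect(mask,n):
    p=W[mask][:, :]; r=cv2.minAreaRect(p[:,:2].astype(np.float32)); print(n,len(p),np.round(r[0],4),np.round(r[1],4),round(r[2],2),"z",np.round(np.median(p[:,2]),4))
v,u=np.mgrid[:480,:640]; z=W[...,2]
def box(a,b,c,d): return (u>a)&(u<b)&(v>c)&(v<d)
rect(box(385,450,190,260)&(z>.19)&(z<.21),"brick")
for nm,b in(("b2",box(385,432,150,200)),("b3",box(435,482,170,218))):
    m=b&(z>.06); zz=z[m]; print(nm,zz.max()); rect(b&(z>np.percentile(zz,80)-.006),nm)
g=box(200,380,150,285)
for h in(.012,): 
  m=box(235,372,170,262)&(z>.012)&(z<.032); P=W[m]; 
  A=np.c_[P[:,:2],np.ones(len(P))]; print("plate fit",np.linalg.lstsq(A,P[:,2],rcond=None)[0])
# open edge: for each row last dark px
dark=im.max(2)<75
E=[]
for r in range(178,260,4):
    c=np.where(dark[r,330:390])[0].max()+330; E.append(W[r,c-2]); 
E=np.array(E); print("edge",np.round(E[::4],4)); print("edge line x->y",np.polyfit(E[:,0],E[:,1],1))
m=box(205,240,160,270)&(z>.055); P=W[m]; print("farguard",len(P),np.nanmin(P,0),np.nanmax(P,0)); q=P[P[:,2]>np.percentile(P[:,2],50)];print(np.polyfit(q[:,0],q[:,1],1),q.mean(0))
for lo,hi in((160,178),(255,270)):
    m=box(245,370,lo,hi)&(z>.04); P=W[m]; print("side",len(P),np.polyfit(P[:,1],P[:,0],1),P.mean(0), P[:,1].min(),P[:,1].max())
m=box(415,455,255,360)&(z>.008); print("tongs",np.nanmin(W[m],0),np.nanmax(W[m],0))
m=box(480,515,155,275)&(z>.006); print("spat",np.nanmin(W[m],0),np.nanmax(W[m],0))
m=box(110,200,140,225)&(z>.03); print("dish",np.nanmin(W[m],0),np.nanmax(W[m],0))
m=box(130,175,228,272)&(z>.02); print("bowl",np.nanmin(W[m],0),np.nanmax(W[m],0))
m=box(130,180,282,312)&(z>.1); print("mill",np.nanmin(W[m],0),np.nanmax(W[m],0))
E
```

```text
brick 1403 [ 0.5013 -0.2632] [0.0912 0.1018] 87.02 z 0.2004
b2 0.20670289145254694
b2 479 [ 0.6119 -0.2414] [0.0612 0.1236] 83.96 z 0.1343
b3 0.20784334805351276
b3 512 [ 0.575  -0.3484] [0.0656 0.1552] 33.46 z 0.136
plate fit [-0.00083837  0.02246327  0.02260353]
edge [[ 0.651  -0.1369  0.0221]
 [ 0.6055 -0.1408  0.0174]
 [ 0.5596 -0.1389  0.015 ]
 [ 0.5143 -0.14    0.0104]
 [ 0.4664 -0.137   0.0241]
 [ 0.4218 -0.1381  0.0202]]
edge line x->y [-0.0122643 -0.1310609]
farguard 510 [0.40272787 0.2129207  0.0557536 ] [0.66316892 0.28173403 0.0889663 ]
[-0.00726674  0.2787416 ] [0.52889778 0.27489823 0.07828559]
side 364 [0.011815   0.66116737] [0.66180567 0.05402463 0.0523479 ] -0.1156933373408042 0.2091558598899973
side 241 [-0.00249049  0.40150376] [0.40138034 0.04955477 0.05454643] -0.11430580598529785 0.19466622399772135
tongs [ 0.15191981 -0.38198071  0.00800433] [ 0.43090945 -0.27638181  0.02994861]
spat [ 0.38727003 -0.55719665  0.00601293] [ 0.73111933 -0.45876765  0.02994968]
dish [0.50994484 0.35454093 0.03007246] [0.70722988 0.55053582 0.11222306]
bowl [0.37657255 0.40759036 0.02015571] [0.47217032 0.50290692 0.05624295]
mill [0.26597613 0.39182662 0.10013455] [0.31455733 0.44072401 0.20424039]
```

```bash
python3 - <<'E'
from h import *
W=np.load("pics/t0.npy"); v,u=np.mgrid[:480,:640]; z=W[...,2]
def box(a,b,c,d): return (u>a)&(u<b)&(v>c)&(v<d)
fp={}
for nm,b in(("b2",box(385,428,150,197)),("b3",box(442,485,170,215))):
    print(nm,np.histogram(z[b],bins=np.arange(.08,.16,.01)))
    m=b&(z>.125)&(z<.145); p=W[m][:,:2].astype(np.float32)
    r=cv2.minAreaRect(p); fp[nm]=cv2.boxPoints(r); print(nm,r,np.round(fp[nm],3).tolist())
m=box(385,450,190,260)&(z>.19)&(z<.21); print(np.round(cv2.boxPoints(cv2.minAreaRect(W[m][:,:2].astype(np.float32))),3).tolist())
# body footprint clearance
def poly(c,phi,th):
    a=np.radians([phi,th]); h=np.array([np.sin(a[0]),np.cos(a[0])]); j=np.array([h[1],-h[0]])
    f=[]
    for back in(.07,.25):
        for e in(-1,1):
            for s in(-1,1): f.append(c-h*back*np.sin(a[1])+h*e*.0375*np.cos(a[1])+j*s*.095)
    return cv2.convexHull(np.array(f,np.float32))
for th in(45,55,62):
  for phi in(20,30,40,50):
    out=[]
    for y in(-.36,-.32,-.28,-.245):
        P=poly(np.array([.503,y]),phi,th)
        out.append(round(min(-cv2.pointPolygonTest(P,tuple(map(float,q)),True) for k in fp for q in fp[k]),3))
    print(th,phi,out)
E
```

```text
b2 (array([ 22,  26,  27,  30, 108, 459,  22]), array([0.08, 0.09, 0.1 , 0.11, 0.12, 0.13, 0.14, 0.15]))
b2 ((0.6395975351333618, -0.24470829963684082), (0.061127204447984695, 0.07056362181901932), 82.44450378417969) [[0.6010000109672546, -0.27000001072883606], [0.6710000038146973, -0.2800000011920929], [0.6790000200271606, -0.21899999678134918], [0.609000027179718, -0.20999999344348907]]
b3 (array([ 33,  28,  33,  33,  97, 472,  30]), array([0.08, 0.09, 0.1 , 0.11, 0.12, 0.13, 0.14, 0.15]))
b3 ((0.5988079905509949, -0.38367679715156555), (0.061336539685726166, 0.07086853682994843), 24.736230850219727) [[0.5559999942779541, -0.36399999260902405], [0.5860000252723694, -0.42899999022483826], [0.640999972820282, -0.40299999713897705], [0.6119999885559082, -0.33899998664855957]]
[[0.4480000138282776, -0.3059999942779541], [0.550000011920929, -0.3109999895095825], [0.5550000071525574, -0.2199999988079071], [0.453000009059906, -0.2150000035762787]]
45 20 [0.006, -0.001, -0.016, -0.004]
45 30 [0.012, 0.011, -0.007, 0.011]
45 40 [0.027, 0.023, -0.0, 0.022]
45 50 [0.044, 0.035, 0.01, 0.031]
55 20 [0.006, 0.012, -0.016, -0.004]
55 30 [0.021, 0.024, -0.007, 0.011]
55 40 [0.039, 0.036, 0.005, 0.022]
55 50 [0.056, 0.048, 0.023, 0.031]
62 20 [0.01, 0.02, -0.016, -0.004]
62 30 [0.028, 0.031, -0.002, 0.011]
62 40 [0.047, 0.041, 0.014, 0.022]
62 50 [0.064, 0.056, 0.031, 0.032]
```

```bash
R="0 0 0 .0204 -.007 .0245 1"; python3 -m creep '0 0 0 0 -.03 0 1;0 0 0 0 -.03 0 1;0 0 0 .0204 -.003 .0245 1;0 0 0 .0204 -.003 .0245 1;0 0 0 .0204 -.003 .0245 1;0 0 0 .0204 -.003 .0245 1;0 0 0 .0204 -.003 .0245 1;0 0 0 .0204 -.003 .0245 1;0 0 0 .0204 -.003 .0245 1;0 0 0 .0204 -.003 .0245 1;0 0 0 .0204 -.003 .0245 1;0 0 0 .0204 -.003 .0245 1;0 0 0 .0204 -.003 .0245 1;0 0 0 .0204 -.003 .0245 1;0 0 0 .0204 -.003 .0245 1;0 0 0 .0204 -.003 .0245 1;0 0 0 .0204 -.003 .0245 1;0 0 0 .0204 -.003 .0245 1' 10
python3 -m creep '0 7.1 0 0 0 0 1;0 7.1 0 0 0 0 1;0 7.1 0 0 0 0 1;0 7.1 0 0 0 0 1;0 7.1 0 0 0 0 1;0 7.1 0 0 0 0 1;0 7.1 0 0 0 0 1;0 7.1 0 0 0 0 1;0 7.1 0 0 0 0 1;0 7.1 0 0 0 0 1;0 7.1 0 0 0 0 1;0 7.1 0 0 0 0 1;0 7.1 0 0 0 0 1;0 7.1 0 0 0 0 1;0 7.1 0 0 0 0 1;0 7.1 0 0 0 0 1;0 7.1 0 0 0 0 1;0 1 0 0 0 0 1'
python3 -c "from h import *;st()"
```

```text
clock: 1.6
position: [0.4507, 0.1986, 0.3304]
eef_rot: [[-0.231, -0.001, 0.973], [-0.973, -0.0, -0.231], [0.0, -1.0, -0.001]]
contact_force: [0.7, 0.2, -0.4]
opening: 0.0006
clock: 3.1
position: [0.45, 0.2, 0.3301]
eef_rot: [[-0.705, -0.001, -0.71], [0.71, -0.0, -0.705], [0.0, -1.0, 0.001]]
contact_force: [-0.8, -0.3, 0.2]
opening: 0.0009
{'clock': 3.1, 'joints': [42.8836, 5.4121, -6.4077, -0.0195, -78.2381, -88.0798], 'position': [0.45, 0.2, 0.3301], 'eef_rot': [[-0.7046, -0.001, -0.7096], [0.7096, -0.0004, -0.7046], [0.0004, -1.0, 0.001]], 'contact_force': [-0.8311, -0.3349, 0.2035], 'torque': [0.0567, -0.0619, 0.0405], 'opening': 0.0009}
```

```bash
python3 -m creep '0 0 0 -.0244 0 .0203 1;0 0 0 -.0244 0 .0203 1;0 0 0 -.0244 0 .0203 1;0 0 0 -.0244 0 .0203 1;0 0 0 -.0244 0 .0203 1;0 0 0 -.0244 0 .0203 1;0 0 0 -.0244 0 .0203 1;0 0 0 -.0244 0 .0203 1;0 0 0 -.0244 0 .0203 1;0 0 0 -.0244 0 .0203 1;0 0 0 -.0244 0 .0203 1;0 0 0 -.0244 0 .0203 1;0 0 0 -.0244 0 .0203 1;0 0 0 -.0244 0 .0203 1;0 0 0 -.0244 0 .0203 1;0 0 0 -.0244 0 .0203 1;0 0 0 -.0244 0 .0203 1;0 0 0 -.0244 0 .0203 1'
python3 -m creep '-5.5 0 0 0 0 0 1;-5.5 0 0 0 0 0 1;-5.5 0 0 0 0 0 1;-5.5 0 0 0 0 0 1;-5.5 0 0 0 0 0 1;-5.5 0 0 0 0 0 1;-5.5 0 0 0 0 0 1;-5.5 0 0 0 0 0 1;-5.5 0 0 0 0 0 1;-5.5 0 0 0 0 0 1'
python3 -c "from h import *;st()"
```

```text
clock: 4.6
position: [0.5019, -0.3704, 0.3301]
eef_rot: [[-0.709, -0.001, -0.706], [0.706, 0.0, -0.709], [0.001, -1.0, 0.0]]
contact_force: [1.4, -0.1, 0.0]
opening: 0.0006
clock: 5.43
position: [0.5019, -0.3693, 0.3311]
eef_rot: [[-0.707, 0.582, -0.401], [0.707, 0.58, -0.405], [-0.004, -0.57, -0.822]]
contact_force: [0.8, 0.4, -0.7]
opening: 0.0005
{'clock': 5.4333, 'joints': [-51.0744, 23.241, 17.2535, -54.8359, -91.4418, 8.5613], 'position': [0.5019, -0.3693, 0.3311], 'eef_rot': [[-0.7073, 0.5823, -0.4008], [0.7069, 0.5797, -0.4053], [-0.0037, -0.57, -0.8217]], 'contact_force': [0.8486, 0.3628, -0.7276], 'torque': [-1.2319, 1.2046, -0.0028], 'opening': 0.0005}
```

```bash
python3 -m creep '0 0 0 0 .0136 .0196 1;0 0 0 0 .0136 .0196 1;0 0 0 0 .0136 .0196 1;0 0 0 0 .0136 .0196 1;0 0 0 0 .0136 .0196 1;0 0 0 0 .0136 .0196 1;0 0 0 0 .0136 .0196 1;0 0 0 0 .0136 .0196 1'
python3 - <<'E'
from h import *
a,_=shot("top","t1"); b,_=shot("side","s1")
cv2.imwrite("pics/c1.png",np.hstack([a[120:360,320:620],b[200:440,240:540]])[...,::-1])
E
```

```text
clock: 6.1
position: [0.5013, -0.3693, 0.1382]
eef_rot: [[-0.708, 0.579, -0.404], [0.706, 0.579, -0.407], [-0.002, -0.574, -0.819]]
contact_force: [0.0, 0.0, -1.1]
opening: 0.0003
```

View pics/c1.png

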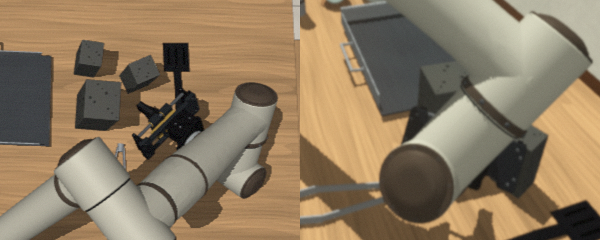

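Two-panel crop: the gripper body clears the big brick and small brick b3, and its long side runs along the jaw axis as assumed. I continue down and approach.

```bash
python3 -m creep '0 0 0 0 .0136 .0196 1;0 0 0 0 .0136 .0196 1;0 0 0 0 .0136 .0196 1;0 0 0 0 .0132 .019 1'; python3 -c "from h import *;st()"
```

```text
clock: 6.53
position: [0.5018, -0.3705, 0.0457]
eef_rot: [[-0.708, 0.58, -0.403], [0.707, 0.578, -0.409], [-0.004, -0.574, -0.819]]
contact_force: [-0.3, 0.3, -0.3]
opening: 0.0005
{'clock': 6.5333, 'joints': [-51.6747, 41.5642, 4.5664, -57.6868, -74.2846, 34.7776], 'position': [0.5018, -0.3705, 0.0457], 'eef_rot': [[-0.7076, 0.5804, -0.4032], [0.7066, 0.5777, -0.4085], [-0.0042, -0.574, -0.8189]], 'contact_force': [-0.3368, 0.3127, -0.2804], 'torque': [-1.1403, 1.107, 0.0007], 'opening': 0.0005}
```

```bash
python3 -m creep '0 0 0 .0047 .0054 -.0039 1;0 0 0 .0047 .0054 -.0039 1;0 0 0 .0047 .0054 -.0039 1;0 0 0 .0047 .0054 -.0039 1;0 0 0 .0047 .0054 -.0039 1;0 0 0 .0021 .0017 -.0012 1;0 0 0 .0021 .0017 -.0012 1;0 0 0 .0021 .0017 -.0012 1;0 0 0 .0021 .0017 -.0012 1;0 0 0 .0021 .0017 -.0012 1;0 0 0 .0021 .0017 -.0012 1;0 0 0 .0021 .0017 -.0012 1;0 0 0 .0021 .0017 -.0012 1;0 0 0 .0021 .0017 -.0012 1;0 0 0 .0021 .0017 -.0012 1'; cat >> h.py <<'E'
def brick(f,name="top",lo=.185,hi=.212):
    a,W=shot(name,f); z=W[...,2]
    m=((z>lo)&(z<hi)&(W[...,0]>.38)&(W[...,0]<.68)&(W[...,1]>-.34)&(W[...,1]<-.08)&(a.max(2)<95)).astype(np.uint8)
    n,l,s,c=cv2.connectedComponentsWithStats(m); k=1+np.argmax(s[1:,4]); p=W[l==k]
    r=cv2.minAreaRect(p[:,:2].astype(np.float32)); print(len(p),np.round(r[0],4),np.round(r[1],4),r[2],np.median(p[:,2]))
E
python3 - <<'E'
from h import *
brick("t2"); st()
E
```

```text
clock: 7.78
position: [0.5083, -0.3002, 0.0457]
eef_rot: [[-0.706, 0.58, -0.406], [0.708, 0.578, -0.406], [-0.001, -0.574, -0.819]]
contact_force: [0.4, -4.2, 2.0]
opening: 0.0004
1409 [ 0.5    -0.2457] [0.0917 0.1007] 88.844970703125 0.20018574156327465
{'clock': 7.8333, 'joints': [-47.5795, 38.2325, -2.9764, -60.921, -69.5067, 36.6322], 'position': [0.5081, -0.2993, 0.0457], 'eef_rot': [[-0.7067, 0.5797, -0.4056], [0.7075, 0.5792, -0.4049], [0.0002, -0.5731, -0.8195]], 'contact_force': [-0.1883, -2.6867, 1.205], 'torque': [-1.4368, 0.6942, -0.773], 'opening': 0.0005}
```

```bash
python3 -m creep '0 0 0 .0021 .0017 -.0012 1;0 0 0 .0021 .0017 -.0012 1;0 0 0 .0021 .0017 -.0012 1;0 0 0 .0021 .0017 -.0012 1;0 0 0 .0021 .0017 -.0012 1;0 0 0 .0021 .0017 -.0012 1;0 0 0 .0021 .0017 -.0012 1;0 0 0 .0021 .0017 -.0012 1;0 0 0 .0021 .0017 -.0012 1;0 0 0 .0021 .0017 -.0012 1;0 0 0 .0021 .0017 -.0012 1;0 0 0 .0021 .0017 -.0012 1;0 0 0 .0021 .0017 -.0012 1;0 0 0 .0021 .0017 -.0012 1;0 0 0 .0021 .0017 -.0012 1'
python3 - <<'E'
from h import *
brick("t3"); st()
E
```

```text
clock: 9.08
position: [0.5079, -0.2554, 0.0457]
eef_rot: [[-0.707, 0.58, -0.406], [0.708, 0.579, -0.405], [0.0, -0.574, -0.819]]
contact_force: [1.0, -4.4, 3.0]
opening: 0.0006
1401 [ 0.4971 -0.2009] [0.101  0.0906] 0.5007624626159668 0.20028828561439435
{'clock': 9.1333, 'joints': [-45.0092, 36.2098, -7.6248, -63.2155, -66.6359, 38.1468], 'position': [0.5078, -0.2546, 0.0457], 'eef_rot': [[-0.7069, 0.5793, -0.4058], [0.7073, 0.5797, -0.4046], [0.0009, -0.5731, -0.8195]], 'contact_force': [1.0905, -2.8971, 1.5946], 'torque': [-1.3631, 0.6642, -0.7724], 'opening': -0.0}
```

```bash
python3 -m creep '0 0 0 .0014 .0012 -.0008 1;0 0 0 .0014 .0012 -.0008 1;0 0 0 .0014 .0012 -.0008 1;0 0 0 .0014 .0012 -.0008 1;0 0 0 .0007 .0006 -.0004 1;0 0 0 .0007 .0006 -.0004 1;0 0 0 .0007 .0006 -.0004 1'; python3 -m creep '0 0 0 .0007 .0006 -.0004 1';  python3 -m creep '0 0 0 .0007 .0006 -.0004 1';python3 -m creep '0 0 0 .0007 .0006 -.0004 1'
python3 - <<'E'
from h import *
brick("t4"); st()
E
```

```text
clock: 9.72
position: [0.5083, -0.2454, 0.0456]
eef_rot: [[-0.706, 0.58, -0.406], [0.708, 0.577, -0.407], [-0.002, -0.574, -0.819]]
contact_force: [-1.7, -7.5, 4.8]
opening: 0.0006
clock: 9.8
position: [0.5083, -0.2453, 0.0456]
eef_rot: [[-0.706, 0.581, -0.406], [0.708, 0.576, -0.408], [-0.003, -0.575, -0.818]]
contact_force: [-1.9, -9.4, 5.6]
opening: 0.0006
clock: 9.88
position: [0.5084, -0.2451, 0.0456]
eef_rot: [[-0.705, 0.581, -0.406], [0.709, 0.575, -0.409], [-0.004, -0.576, -0.817]]
contact_force: [-2.1, -11.8, 6.5]
opening: 0.0007
clock: 9.97
position: [0.5084, -0.2449, 0.0456]
eef_rot: [[-0.705, 0.581, -0.406], [0.709, 0.574, -0.41], [-0.005, -0.577, -0.817]]
contact_force: [-3.8, -13.6, 6.4]
opening: 0.0005
1390 [ 0.4964 -0.1915] [0.1   0.091] 2.4628798961639404 0.20034218963737924
{'clock': 10.0167, 'joints': [-44.3037, 35.6005, -8.7568, -63.8099, -65.5038, 38.6162], 'position': [0.5084, -0.245, 0.0457], 'eef_rot': [[-0.7049, 0.5816, -0.4061], [0.7093, 0.5734, -0.41], [-0.0056, -0.577, -0.8167]], 'contact_force': [-3.4827, -11.9783, 5.9163], 'torque': [-2.2235, 0.696, -1.5829], 'opening': 0.0007}
```

```bash
python3 -m creep '0 0 0 -.0035 -.0029 .002 1;0 0 0 -.0053 -.0043 .0031 1;0 0 0 -.0053 -.0043 .0031 1;0 0 0 0 -.0115 -.0164 1;0 0 0 0 -.0115 -.0164 1;0 0 0 0 -.0115 -.0164 1;0 0 0 0 -.0115 -.0164 1;0 0 0 0 -.0115 -.0164 1;0 0 0 0 -.0115 -.0164 1;0 -3.7 -5.25 0 0 0 0;0 -3.7 -5.25 0 0 0 0;0 -3.7 -5.25 0 0 0 0;0 -3.7 -5.25 0 0 0 0;0 -3.7 -5.25 0 0 0 0;0 -3.7 -5.25 0 0 0 0;0 -3.7 -5.25 0 0 0 0;0 0 0 0 0 0 0'
python3 - <<'E'
from h import *
brick("t5"); st()
W=np.load("pics/t5.npy"); im=cv2.imread("pics/t5.png"); print(W[215:260:8,372:385:3,1:].round(3).tolist())
b,_=shot("side","s5")
cv2.imwrite("pics/c5.png",np.hstack([im[120:360,320:620],b[200:440,240:540,::-1]]))
E
```

```text
clock: 11.43
position: [0.5096, -0.26, 0.1632]
eef_rot: [[-1.0, -0.005, 0.003], [-0.006, 0.82, -0.572], [0.001, -0.572, -0.82]]
contact_force: [0.8, 0.7, -0.3]
opening: 0.0412
1038 [ 0.4962 -0.1919] [0.099  0.0899] 2.749026298522949 0.20028381143248028
{'clock': 11.4833, 'joints': [-35.8168, 39.6476, 18.0523, -43.1064, -103.7332, 39.1305], 'position': [0.5088, -0.2602, 0.1635], 'eef_rot': [[-1.0, -0.0022, -0.0001], [-0.0017, 0.8202, -0.5721], [0.0014, -0.5721, -0.8202]], 'contact_force': [-1.3199, -0.6654, -0.3961], 'torque': [-1.675, -0.0612, -0.0015], 'opening': 0.0423}
[[[-0.145, 0.083], [-0.146, 0.176], [-0.152, 0.197], [-0.159, 0.204], [-0.167, 0.199]], [[-0.105, 0.637], [-0.111, 0.629], [-0.117, 0.627], [-0.123, 0.619], [-0.168, 0.198]], [[-0.105, 0.642], [-0.111, 0.64], [-0.116, 0.643], [-0.122, 0.634], [-0.127, 0.637]], [[-0.105, 0.644], [-0.11, 0.644], [-0.116, 0.645], [-0.121, 0.645], [-0.127, 0.64]], [[-0.105, 0.649], [-0.111, 0.645], [-0.116, 0.646], [-0.121, 0.647], [-0.126, 0.646]], [[-0.105, 0.646], [-0.111, 0.643], [-0.116, 0.646], [-0.121, 0.65], [-0.126, 0.649]]]
```

View pics/c5.png

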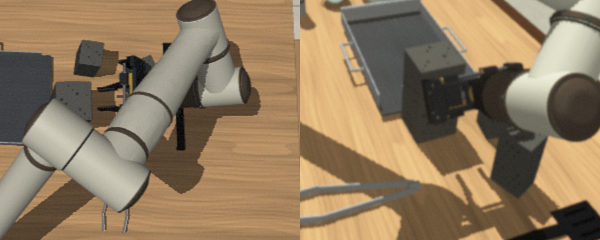

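```bash
python3 -m creep '0 0 0 .006 .0033 -.0023 0;0 0 0 .006 .0033 -.0023 0;0 0 0 0 .0016 -.0011 0;0 0 0 0 .0016 -.0011 0;0 0 0 0 .0016 -.0011 0;0 0 0 0 .0016 -.0011 0;0 0 0 0 .0016 -.0011 0;0 0 0 0 .0016 -.0011 0;0 0 0 0 .0016 -.0011 0;0 0 0 0 .0016 -.0011 0;0 0 0 0 .0016 -.0011 0'; python3 -m creep '0 0 0 0 .0016 -.0011 0;0 0 0 0 .0016 -.0011 0;0 0 0 0 .0016 -.0011 0;0 0 0 0 .0016 -.0011 0;0 0 0 0 .0016 -.0011 0'
python3 - <<'E'
from h import *
brick("t6"); st()
E
```

```text
clock: 12.45
position: [0.496, -0.2361, 0.1654]
eef_rot: [[-1.0, 0.002, 0.001], [0.001, 0.818, -0.575], [-0.002, -0.575, -0.818]]
contact_force: [-0.7, -2.1, 0.8]
opening: 0.0434
clock: 12.87
position: [0.4961, -0.2262, 0.1652]
eef_rot: [[-1.0, 0.002, 0.001], [0.001, 0.819, -0.574], [-0.002, -0.574, -0.819]]
contact_force: [-1.1, -2.5, 1.9]
opening: 0.0437
1265 [ 0.4945 -0.1734] [0.0993 0.0888] 0.47381675243377686 0.20403627429593635
{'clock': 12.9167, 'joints': [-34.2174, 36.6737, 12.6555, -43.6568, -100.6682, 39.8007], 'position': [0.4962, -0.2258, 0.1653], 'eef_rot': [[-1.0, 0.0024, 0.0012], [0.0012, 0.8188, -0.5741], [-0.0023, -0.5741, -0.8188]], 'contact_force': [-0.524, -1.3068, 2.0901], 'torque': [-1.6688, 0.0512, 0.1482], 'opening': 0.0437}
```

```bash
python3 -m creep '0 0 0 0 .0025 -.0017 0;0 0 0 0 .0025 -.0017 0;0 0 0 0 .0025 -.0017 0;0 0 0 0 .0025 -.0017 0;0 0 0 0 .0025 -.0017 0;0 0 0 0 .0025 -.0017 0;0 0 0 0 .0025 -.0017 0;0 0 0 0 .0025 -.0017 0;0 0 0 0 .0025 -.0017 0;0 0 0 0 .0025 -.0017 0'; python3 -m creep '0 0 0 0 .0016 -.0011 0;0 0 0 0 .0016 -.0011 0;0 0 0 0 .0016 -.0011 0;0 0 0 0 .0016 -.0011 0;0 0 0 0 .0016 -.0011 0;0 0 0 0 .0016 -.0011 0;0 0 0 0 .0016 -.0011 0;0 0 0 0 .0016 -.0011 0'
python3 - <<'E'
from h import *
st(); im,W=shot("side","s7")
cv2.imwrite("pics/c7.png",im[150:400,200:560,::-1])
E
```

```text
clock: 13.75
position: [0.4961, -0.1957, 0.1647]
eef_rot: [[-1.0, 0.002, 0.001], [0.001, 0.819, -0.574], [-0.002, -0.574, -0.819]]
contact_force: [-0.3, -1.2, 1.2]
opening: 0.0434
clock: 14.42
position: [0.4961, -0.1804, 0.1646]
eef_rot: [[-1.0, 0.002, 0.001], [0.001, 0.819, -0.574], [-0.002, -0.574, -0.819]]
contact_force: [-0.0, -0.3, 0.2]
opening: 0.0438
{'clock': 14.4167, 'joints': [-31.1393, 34.2505, 8.1663, -45.0379, -97.2393, 39.2263], 'position': [0.4961, -0.1804, 0.1646], 'eef_rot': [[-1.0, 0.0023, 0.0009], [0.0014, 0.8187, -0.5742], [-0.002, -0.5742, -0.8187]], 'contact_force': [-0.0427, -0.2632, 0.1725], 'torque': [-1.5676, -0.073, 0.0302], 'opening': 0.0438}
```

View pics/c7.png

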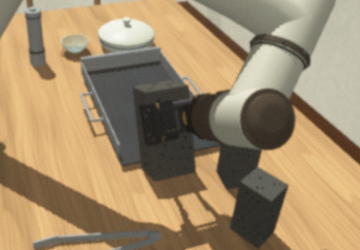

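The brick is tilted near its balance point in front of the fingers, and the contact force has nearly vanished. I continue gently.

```bash
python3 -m creep '0 0 0 0 .0012 -.0009 0;0 0 0 0 .0012 -.0009 0;0 0 0 0 .0012 -.0009 0;0 0 0 0 .0012 -.0009 0;0 0 0 0 .0012 -.0009 0;0 0 0 0 .0012 -.0009 0;0 0 0 0 .0012 -.0009 0;0 0 0 0 .0012 -.0009 0;0 0 0 0 0 0 0;0 0 0 0 0 0 0;0 0 0 0 0 0 0;0 0 0 0 0 0 0'
cat >> h.py <<'E'
def lying(f):
    a,W=shot("top",f); z=W[...,2]
    m=((z>.095)&(z<.13)&(W[...,0]>.41)&(W[...,0]<.655)&(W[...,1]>-.26)&(W[...,1]<.3)&(a.max(2)<110)).astype(np.uint8)
    n,l,s,c=cv2.connectedComponentsWithStats(m); k=1+np.argmax(s[1:,4]); p=W[l==k]
    r=cv2.minAreaRect(p[:,:2].astype(np.float32)); A=np.c_[p[:,:2],np.ones(len(p))]
    print(len(p),np.round(r[0],4),np.round(r[1],4),round(r[2],2),"y",p[:,1].min().round(4),p[:,1].max().round(4),"z",np.median(p[:,2]).round(4),"plane",np.linalg.lstsq(A,p[:,2],rcond=None)[0].round(4))
E
python3 - <<'E'
from h import *
lying("t8"); st(); im,W=shot("side","s8")
cv2.imwrite("pics/c8.png",im[150:400,200:560,::-1])
E
```

```text
clock: 15.47
position: [0.4962, -0.1687, 0.1649]
eef_rot: [[-1.0, 0.002, 0.001], [0.001, 0.819, -0.574], [-0.002, -0.574, -0.819]]
contact_force: [-0.1, 0.1, 0.9]
opening: 0.0437
117 [ 0.4479 -0.1653] [0.0307 0.0904] 20.91 y -0.2073 -0.1176 z 0.1118 plane [0.1366 0.1439 0.0763]
{'clock': 15.5167, 'joints': [-30.3107, 33.6174, 7.1188, -45.4281, -96.4119, 38.9945], 'position': [0.4962, -0.1687, 0.1649], 'eef_rot': [[-1.0, 0.0024, 0.0008], [0.0014, 0.8186, -0.5743], [-0.002, -0.5743, -0.8186]], 'contact_force': [1.2495, 0.2929, -0.182], 'torque': [-1.6719, -0.0386, 0.0153], 'opening': 0.0435}
```

View pics/c8.png

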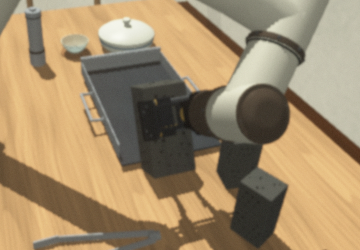

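```bash
python3 -m creep '0 0 0 0 .0016 -.0011 0;0 0 0 0 .0016 -.0011 0;0 0 0 0 .0016 -.0011 0;0 0 0 0 .0016 -.0011 0;0 0 0 0 .0016 -.0011 0;0 0 0 0 .0016 -.0011 0;0 0 0 0 .0016 -.0011 0;0 0 0 0 .0016 -.0011 0;0 0 0 0 .0016 -.0011 0;0 0 0 0 .0016 -.0011 0;0 0 0 0 0 0 0;0 0 0 0 0 0 0;0 0 0 0 0 0 0;0 0 0 0 0 0 0'
python3 - <<'E'
from h import *
lying("t9"); st(); im,W=shot("side","s9"); z=W[...,2]
m=(abs(W[...,0]-.49)<.07)&(W[...,1]>-.3)&(W[...,1]<.1)&(z>.1)&(im.max(2)<110)
for lo in np.arange(.10,.24,.02):
    q=W[m&(z>lo)&(z<lo+.02)]; print(round(lo,2),len(q), q[:,1].min().round(3) if len(q) else "", q[:,1].max().round(3) if len(q) else "")
cv2.imwrite("pics/c9.png",im[150:400,200:560,::-1])
E
```

```text
clock: 16.73
position: [0.4962, -0.1493, 0.1648]
eef_rot: [[-1.0, 0.002, 0.001], [0.002, 0.819, -0.574], [-0.002, -0.574, -0.819]]
contact_force: [0.1, -0.3, 0.3]
opening: 0.0434
2422 [ 0.4958 -0.0992] [0.2001 0.1028] 89.18 y -0.1986 0.0006 z 0.1098 plane [-0.002   0.0281  0.1135]
{'clock': 16.7833, 'joints': [-28.906, 32.655, 5.4202, -46.0986, -94.9975, 38.6487], 'position': [0.4962, -0.1493, 0.1648], 'eef_rot': [[-1.0, 0.0024, 0.0009], [0.0015, 0.8186, -0.5743], [-0.0021, -0.5743, -0.8186]], 'contact_force': [-0.0096, -0.2225, -0.3221], 'torque': [-1.699, -0.0428, 0.0073], 'opening': 0.0435}
0.1 1058 -0.202 0.001
0.12 0  
0.14 0  
0.16 1 -0.231 -0.231
0.18 119 -0.26 -0.227
0.2 392 -0.27 -0.209
0.22 354 -0.272 -0.19
```

View pics/c9.png

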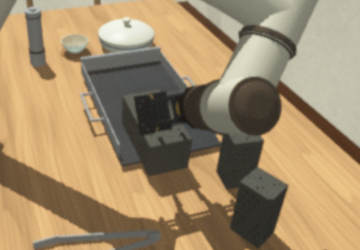

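```bash
python3 -m creep '0 0 0 0 -.0115 -.0164 0;0 0 0 0 -.0115 -.0164 0;5.5 0 0 0 0 0 0;5.5 0 0 0 0 0 0;5.5 0 0 0 0 0 0;5.5 0 0 0 0 0 0;5.5 0 0 0 0 0 0;5.5 0 0 0 0 0 0;5.5 0 0 0 0 0 0;5.5 0 0 0 0 0 0;5.5 0 0 0 0 0 0;5.5 0 0 0 0 0 0;0 0 0 0 0 -.0173 0;0 0 0 0 0 -.0173 0;0 0 0 0 0 -.0173 0;0 0 0 0 0 -.0173 0;0 0 0 0 .02 0 0;0 0 0 0 .02 0 0;0 0 0 0 .02 0 0;0 0 0 0 .014 0 0'; python3 -m creep '0 0 0 0 0 0 0;0 0 0 0 0 0 0;0 0 0 0 0 0 0'; python3 -c "from h import *;st()"
```

```text
clock: 18.5
position: [0.4954, -0.0798, 0.1293]
eef_rot: [[-1.0, 0.0, -0.002], [0.002, -0.001, -1.0], [-0.0, -1.0, 0.001]]
contact_force: [0.0, -0.1, 0.2]
opening: 0.0438
clock: 18.75
position: [0.4971, -0.0801, 0.1318]
eef_rot: [[-1.0, 0.004, -0.001], [0.001, -0.001, -1.0], [-0.004, -1.0, 0.001]]
contact_force: [0.4, 0.2, -0.2]
opening: 0.0435
{'clock': 18.75, 'joints': [9.4098, 15.3688, -23.9537, 0.1202, -50.466, -9.5539], 'position': [0.4971, -0.0801, 0.1318], 'eef_rot': [[-1.0, 0.0039, -0.0012], [0.0012, -0.001, -1.0], [-0.0039, -1.0, 0.001]], 'contact_force': [0.3751, 0.1807, -0.2214], 'torque': [0.1247, -0.0603, 0.0189], 'opening': 0.0435}
```

```bash
python3 -m creep '0 0 0 0 .003 0 0;0 0 0 0 .003 0 0;0 0 0 0 .003 0 0;0 0 0 0 .003 0 0;0 0 0 0 .002 0 0;0 0 0 0 .001 0 0;0 0 0 0 .001 0 0'; for i in 1; do python3 -m creep '0 0 0 0 .001 0 0;0 0 0 0 .001 0 0'; done; python3 -m creep '0 0 0 0 .0005 0 0;0 0 0 0 .0005 0 0'
```

```text
clock: 19.33
position: [0.4964, -0.0801, 0.1147]
eef_rot: [[-1.0, 0.002, -0.001], [0.001, -0.001, -1.0], [-0.002, -1.0, 0.001]]
contact_force: [0.4, 0.3, -0.4]
opening: 0.0436
clock: 19.5
position: [0.4965, -0.0801, 0.1128]
eef_rot: [[-1.0, 0.002, -0.001], [0.001, -0.001, -1.0], [-0.002, -1.0, 0.001]]
contact_force: [-0.4, 0.6, 0.1]
opening: 0.0434
clock: 19.67
position: [0.4964, -0.0801, 0.1118]
eef_rot: [[-1.0, 0.002, -0.001], [0.001, -0.001, -1.0], [-0.002, -1.0, 0.001]]
contact_force: [0.4, 0.3, 0.7]
opening: 0.0433
```

```bash
python3 -m creep '0 0 0 0 .0005 0 0;0 0 0 0 .0005 0 0';python3 -m creep '0 0 0 0 .0005 0 0;0 0 0 0 .0005 0 0'|grep -E "pos|force"; python3 -m creep '0 0 0 0 .0005 0 0;0 0 0 0 0 0 0'|grep -E "pos|force"
```

```text
clock: 19.83
position: [0.4964, -0.0801, 0.1108]
eef_rot: [[-1.0, 0.002, -0.001], [0.001, -0.001, -1.0], [-0.002, -1.0, 0.001]]
contact_force: [0.7, -0.1, 0.1]
opening: 0.0435
position: [0.4965, -0.0801, 0.1103]
contact_force: [-0.8, 1.5, 6.1]
position: [0.4965, -0.0801, 0.1102]
contact_force: [-1.3, 1.9, 6.1]
```

```bash
python3 -m creep '0 0 0 0 .0005 0 0;0 0 0 0 0 0 0'|grep -E "pos|force"; python3 -m creep '0 0 0 0 .0003 0 0;0 0 0 0 0 0 0'|grep -E "pos|force"
```

```text
position: [0.4965, -0.0801, 0.1102]
contact_force: [-3.8, 1.7, 9.3]
position: [0.4965, -0.0801, 0.1102]
contact_force: [-4.0, 1.2, 10.9]
```

```bash
python3 -m creep '0 0 0 .0003 -.0002 -.002 0;0 0 0 .0002 -.00005 -.002 0;0 0 0 0 -.00005 -.002 0;0 0 0 0 -.00005 -.002 0'|grep -E "pos|force"; python3 -m creep '0 0 0 0 -.00007 -.003 0;0 0 0 0 -.00007 -.003 0;0 0 0 0 -.00007 -.003 0'|grep -E "pos|force"
```

```text
position: [0.4969, -0.0732, 0.1105]
contact_force: [-0.6, -4.8, 6.1]
position: [0.497, -0.0641, 0.1107]
contact_force: [-0.2, -5.5, 6.1]
```

```bash
python3 -m creep '0 0 0 0 .0002 -.002 0;0 0 0 0 .0002 -.002 0;0 0 0 0 .0001 -.002 0'|grep -E "pos|force"; python3 - <<'E'
from h import *
im,W=shot("top","t10"); z=W[...,2]
m=(W[...,0]>.44)&(W[...,0]<.55)&(z>.095)&(z<.13)&(im.max(2)<110)
b=m&(W[...,1]<-.1); print("foot y",np.percentile(W[b][:,1],1), "lead",np.percentile(W[m][:,1],99.5)); st()
cv2.imwrite("pics/c10.png",im[120:320,180:480,::-1])
E
```

```text
position: [0.4974, -0.0585, 0.1108]
contact_force: [-0.1, -6.7, 10.3]
foot y -0.18143783729427287 lead 0.0201039390088428
{'clock': 21.3833, 'joints': [12.1045, 16.614, -25.9642, 0.3676, -47.1737, -12.3062], 'position': [0.4974, -0.0582, 0.1108], 'eef_rot': [[-1.0, 0.0052, 0.0008], [-0.0008, -0.0037, -1.0], [-0.0052, -1.0, 0.0037]], 'contact_force': [-1.6452, -4.9778, 9.1739], 'torque': [-1.4719, 0.3397, 0.1177], 'opening': 0.0436}
```

View pics/c10.png

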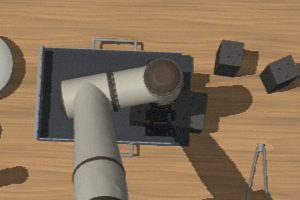

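The crop shows the fingers on the brick with the arm overhead. The brick has followed: its foot moved from −0.199 to −0.181. I keep going at about 8–9 N.

```bash
python3 -m creep '0 0 0 0 -.00015 -.003 0;0 0 0 0 -.00009 -.003 0;0 0 0 0 -.00007 -.003 0;0 0 0 0 -.00007 -.003 0'|grep -E "pos|force"; python3 -m creep '0 0 0 0 -.00007 -.003 0;0 0 0 0 -.00007 -.003 0;0 0 0 0 -.00007 -.003 0;0 0 0 0 -.00007 -.003 0'|grep -E "pos|force"
```

```text
position: [0.4974, -0.0464, 0.1111]
contact_force: [-0.1, -5.1, 9.2]
position: [0.4974, -0.0344, 0.1114]
contact_force: [1.2, -5.8, 9.8]
```

```bash
python3 -m creep '0 0 0 0 -.00007 -.003 0;0 0 0 0 -.00007 -.003 0;0 0 0 0 -.00007 -.003 0'|grep -E "pos|force"
```

```text
position: [0.4974, -0.0254, 0.1116]
contact_force: [0.4, -5.6, 9.6]
```

```bash
python3 -m creep '0 0 0 0 -.00012 -.003 0;0 0 0 0 -.00008 -.003 0;0 0 0 0 -.00007 -.003 0;0 0 0 0 -.00007 -.003 0;0 0 0 0 -.00007 -.003 0'|grep -E "pos|force"; python3 -m creep '0 0 0 0 -.00007 -.003 0;0 0 0 0 -.00007 -.003 0;0 0 0 0 -.00007 -.003 0;0 0 0 0 -.00007 -.003 0'|grep -E "pos|force"
```

```text
position: [0.4973, -0.0104, 0.112]
contact_force: [-0.7, -6.1, 8.8]
position: [0.4973, 0.0016, 0.1123]
contact_force: [-0.2, -6.0, 10.6]
```

```bash
python3 -m creep '0 0 0 0 -.0002 -.0025 0;0 0 0 0 -.00012 -.0025 0;0 0 0 0 -.00006 -.0025 0;0 0 0 0 -.00006 -.0025 0'|grep -E "pos|force"; python3 -m creep '0 0 0 0 -.00007 -.0025 0;0 0 0 0 -.00006 -.0025 0;0 0 0 0 -.00007 -.0025 0;0 0 0 0 -.00006 -.0025 0'|grep -E "pos|force"
```

```text
position: [0.4972, 0.0116, 0.1126]
contact_force: [-0.5, -5.7, 9.9]
position: [0.4972, 0.0216, 0.1129]
contact_force: [-0.7, -6.1, 10.1]
```

```bash
python3 -m creep '0 0 0 0 -.00016 -.0025 0;0 0 0 0 -.00016 -.0025 0;0 0 0 0 -.00008 -.0025 0;0 0 0 0 -.00007 -.0025 0'|grep -E "pos|force"; python3 -m creep '0 0 0 0 -.00007 -.0025 0;0 0 0 0 -.00007 -.0025 0;0 0 0 0 -.00007 -.0025 0'|grep -E "pos|force"; python3 - <<'E'
from h import *
im,W=shot("top","t11"); z=W[...,2]
m=(W[...,0]>.43)&(W[...,0]<.56)&(z>.095)&(z<.13)&(im.max(2)<110)
print("foot y",np.percentile(W[m][:,1],1), "lead",np.percentile(W[m][:,1],99.5),W[m].mean(0),m.sum()); st()
E
```

```text
position: [0.497, 0.0317, 0.1131]
contact_force: [-0.9, -6.3, 8.4]
position: [0.497, 0.0392, 0.1133]
contact_force: [-0.8, -6.3, 9.0]
foot y -0.09616778486416243 lead 0.11354315456522057 [ 0.47725728 -0.02594211  0.1112384 ] 1393
{'clock': 24.35, 'joints': [23.408, 16.279, -26.0037, 0.3512, -47.5757, -23.6246], 'position': [0.497, 0.0395, 0.1133], 'eef_rot': [[-1.0, 0.0041, 0.0003], [-0.0004, -0.0032, -1.0], [-0.0041, -1.0, 0.0032]], 'contact_force': [-0.8405, -4.2789, 9.6685], 'torque': [-1.3309, 0.3714, 0.0777], 'opening': 0.0436}
```

```bash
python3 - <<'E'
from h import *
im=cv2.imread("pics/t11.png"); W=np.load("pics/t11.npy"); z=W[...,2]
m=(W[...,0]>.43)&(W[...,0]<.56)&(z>.095)&(z<.13)&(im.max(2)<110)
o=im.copy(); o[m]=(0,0,255); a=np.hstack([im[140:290,200:400],o[140:290,200:400]]); cv2.imwrite("pics/c11.png",cv2.resize(a,None,fx=2,fy=2))
E
```

```text
(no output)
```

View pics/c11.png

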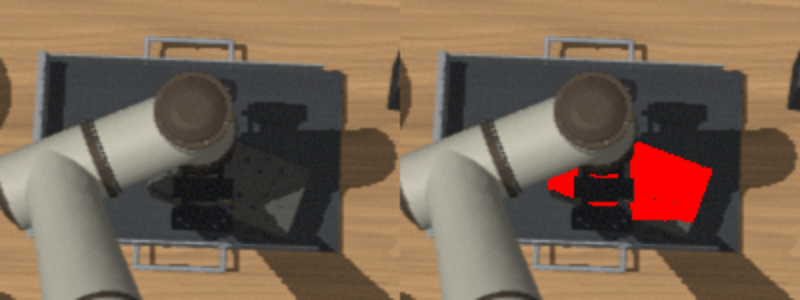

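The brick has yawed about 20° (its leading end toward +x). The torque reading shows that the −x finger carried nearly all the load. I lift off, go to the rear, and measure.

```bash
python3 -m creep '0 0 0 0 -.003 0 0;0 0 0 0 -.03 0 0;0 0 0 0 -.03 0 1;0 0 0 .02 0 .03 1;0 0 0 .02 0 .03 1;0 0 0 .02 0 .03 1;0 0 0 .02 0 .03 1;0 0 0 .02 0 .03 1;0 0 0 .0 0 .03 1;0 0 0 0 0 0 1'|grep -E "pos|force"; python3 - <<'E'
from h import *
lying("t12"); st()
im=cv2.imread("pics/t12.png"); W=np.load("pics/t12.npy"); z=W[...,2]
m=(W[...,0]>.42)&(W[...,0]<.65)&(W[...,1]<.27)&(W[...,1]>-.15)&(z>.1)&(z<.125)&(im.max(2)<120)
p=W[m][:,:2].astype(np.float32); r=cv2.minAreaRect(p); print(r,np.round(cv2.boxPoints(r),3).tolist())
q=(z>.055)&(W[...,1]>.2)&(W[...,1]<.3)&(W[...,0]>.45)&(W[...,0]<.62)&(z<.08); P=W[q]; print("guard",len(P),np.percentile(P[:,1],[5,25,50,75,95]).round(4),P[:,2].max())
cv2.imwrite("pics/c12.png",cv2.resize(im[140:290,190:400],None,fx=2.5,fy=2.5))
E
```

```text
position: [0.3944, -0.1424, 0.1744]
contact_force: [-0.0, -0.2, 1.0]
1151 [0.5288 0.0153] [0.0889 0.2186] 7.37 y -0.0988 0.1181 z 0.1128 plane [-0.0053  0.0243  0.1149]
{'clock': 25.2333, 'joints': [2.7769, 4.2847, -30.9265, 0.0603, -54.6427, -3.1472], 'position': [0.395, -0.1411, 0.1744], 'eef_rot': [[-1.0, 0.0026, -0.0059], [0.0059, -0.0007, -1.0], [-0.0026, -1.0, 0.0007]], 'contact_force': [-0.3142, 0.7161, -0.0971], 'torque': [0.1857, -0.0343, -0.0266], 'opening': 0.0018}
((0.528842031955719, 0.015285007655620575), (0.08892247080802917, 0.2186439484357834), 7.372499465942383) [[0.47099998593330383, 0.11800000071525574], [0.49900001287460327, -0.0989999994635582], [0.5870000123977661, -0.08699999749660492], [0.5590000152587891, 0.1289999932050705]]
guard 268 [0.2699 0.2712 0.2736 0.2772 0.2799] 0.07976800837882998
```

View pics/c12.png

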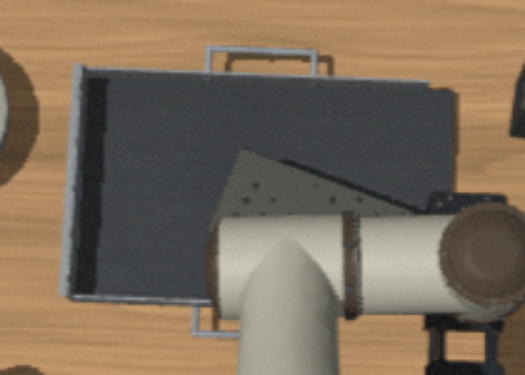

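```bash
cat >> h.py <<'E'
def edgefit(f,c0,c1):
    W=np.load("pics/%s.npy"%f); z=W[...,2]; m=(z>.1)&(z<.125)&(W[...,1]<.28)&(W[...,1]>-.15)&(W[...,0]>.41)&(W[...,0]<.66)
    P=[]
    for c in range(c0,c1):
        r=np.where(m[:,c])[0]
        if len(r): P.append(W[r.min(),c,:2])
    P=np.array(P); a,b=np.polyfit(P[:,1],P[:,0],1); k=abs(P[:,0]-a*P[:,1]-b)<.004; a,b=np.polyfit(P[k,1],P[k,0],1); th=np.arctan(a)
    d=np.array([np.sin(th),np.cos(th)]); n=np.array([-d[1],d[0]])
    Q=W[m][:,:2]; near=abs((Q-[b,0])@n)<.03
    lead=np.percentile(((Q-[b,0])@d)[near],99.5)
    L=np.array([b,0])+d*lead+n*.05
    print("yaw(deg, + = lead to +x)",np.degrees(th).round(2),"lead centre",L.round(4),"centre",(L-.1*d).round(4),"foot",(L-.2*d).round(4),k.sum())
E
python3 -c "
from h import *
edgefit('t12',292,350)"
```

```text
yaw(deg, + = lead to +x) 18.94 lead centre [0.5168 0.1033] centre [0.4843 0.0087] foot [ 0.4519 -0.0859] 58
```

```bash
python3 -m creep '0 0 0 .003 0 -.025 1;0 0 0 .003 0 -.025 1;0 0 0 .003 0 -.025 1;0 0 0 .003 0 -.025 1;0 0 0 0 .026 0 1;0 0 0 0 .026 0 1;0 0 0 0 .026 0 1;0 0 0 0 .024 0 1;0 0 0 0 0 0 1'|grep -E "pos|force";  python3 -m creep '0 0 0 -.003 0 0 1;0 0 0 -.003 0 0 1;0 0 0 -.003 0 0 1;0 0 0 -.003 0 0 1;0 0 0 -.003 0 0 1;0 0 0 -.003 0 0 1;0 0 0 -.003 0 0 1;0 0 0 -.003 0 0 1;0 0 0 -.003 0 0 1;0 0 0 -.003 0 0 1;0 0 0 -.003 0 0 1;0 0 0 -.003 0 0 1;0 0 0 -.003 0 0 1'|grep -E "pos|force"; python3 - <<'E'
from h import *
im,W=shot("top","t13"); edgefit("t13",292,350)
E
```

```text
position: [0.3808, -0.0394, 0.0688]
contact_force: [0.0, -0.3, -0.4]
position: [0.4233, -0.0395, 0.0722]
contact_force: [-1.8, -1.2, -0.1]
yaw(deg, + = lead to +x) 13.11 lead centre [0.5216 0.1085] centre [0.4989 0.0111] foot [ 0.4762 -0.0863] 54
```

```bash
python3 -m creep '0 0 0 -.003 0 0 1;0 0 0 -.003 0 0 1;0 0 0 -.003 0 0 1;0 0 0 -.003 0 0 1;0 0 0 -.003 0 0 1;0 0 0 -.003 0 0 1;0 0 0 -.003 0 0 1;0 0 0 -.003 0 0 1;0 0 0 -.003 0 0 1;0 0 0 -.003 0 0 1'|grep -E "pos|force"; python3 - <<'E'
from h import *
im,W=shot("top","t14"); edgefit("t14",285,350)
E
```

```text
position: [0.4534, -0.0395, 0.0724]
contact_force: [-2.0, -1.6, 1.0]
yaw(deg, + = lead to +x) 6.04 lead centre [0.531  0.1165] centre [0.5205 0.017 ] foot [ 0.51   -0.0824] 55
```

```bash
python3 -m creep '0 0 0 -.003 0 0 1;0 0 0 -.003 0 0 1;0 0 0 -.003 0 0 1;0 0 0 -.003 0 0 1;0 0 0 -.003 0 0 1;0 0 0 -.003 0 0 1;0 0 0 -.003 0 0 1;0 0 0 -.003 0 0 1'|grep -E "pos|force"; python3 - <<'E'
from h import *
im,W=shot("top","t15"); edgefit("t15",285,350)
E
```

```text
position: [0.4773, -0.0396, 0.0724]
contact_force: [-2.3, -0.1, -0.7]
yaw(deg, + = lead to +x) -1.97 lead centre [0.534 0.122] centre [0.5375 0.0221] foot [ 0.5409 -0.0779] 38
```

```bash
python3 -m creep '0 0 0 .006 0 0 1;0 0 0 .008 0 0 1;0 0 0 0 -.022 0 1;0 0 0 0 -.022 0 1;0 0 0 0 -.022 0 1;0 0 0 0 -.022 0 1;0 0 0 0 -.02 0 1;0 0 0 -.0147 0 -.0204 0;0 0 0 -.0147 0 -.0204 0;0 0 0 -.0147 0 -.0204 0;0 0 0 -.0147 0 -.0204 0;0 0 0 -.0147 0 -.0204 0;0 0 -.4 0 0 0 0;0 0 0 0 .02 0 0;0 0 0 0 .02 0 0;0 0 0 0 .014 0 0;0 0 0 0 0 0 0;0 0 0 0 0 0 0'; python3 -c "from h import *;st()"
```

```text
clock: 30.22
position: [0.5354, 0.062, 0.1263]
eef_rot: [[-1.0, -0.006, -0.001], [0.001, -0.002, -1.0], [0.006, -1.0, 0.002]]
contact_force: [1.1, 0.4, 0.7]
opening: 0.0434
{'clock': 30.2167, 'joints': [23.822, 19.1883, -19.0735, -0.0708, -52.0845, -23.8435], 'position': [0.5354, 0.062, 0.1263], 'eef_rot': [[-1.0, -0.0059, -0.0011], [0.0011, -0.0015, -1.0], [0.0059, -1.0, 0.0016]], 'contact_force': [1.0568, 0.3786, 0.6781], 'torque': [0.1326, -0.1217, 0.0333], 'opening': 0.0434}
```

```bash
python3 -m creep '0 0 0 0 .003 0 0;0 0 0 0 .003 0 0;0 0 0 0 .003 0 0;0 0 0 0 .001 0 0;0 0 0 0 .001 0 0'|grep -E "pos|force"; python3 -m creep '0 0 0 0 .0005 0 0;0 0 0 0 .0005 0 0'|grep -E "pos|force";python3 -m creep '0 0 0 0 .0005 0 0;0 0 0 0 .0005 0 0'|grep -E "pos|force"; python3 -c "from h import *;st()"
```

```text
position: [0.5362, 0.0624, 0.1156]
contact_force: [-0.7, -0.4, 0.3]
position: [0.5362, 0.0624, 0.1145]
contact_force: [0.2, 0.0, 0.2]
position: [0.5363, 0.0624, 0.114]
contact_force: [-2.4, 0.0, 6.4]
{'clock': 30.9667, 'joints': [23.8246, 20.0572, -19.8535, -0.0621, -50.3455, -23.8408], 'position': [0.5363, 0.0624, 0.114], 'eef_rot': [[-1.0, -0.0044, -0.001], [0.001, -0.001, -1.0], [0.0044, -1.0, 0.001]], 'contact_force': [-2.3588, 0.0355, 6.3571], 'torque': [0.2136, 0.5214, 0.0221], 'opening': 0.0436}
```

```bash
python3 -m creep '0 0 -.15 .0004 .0003 0 0;0 0 0 0 0 .002 0;0 0 0 0 .00005 .002 0;0 0 0 0 .00005 .002 0'|grep -E "pos|force"; python3 -c "from h import *;st()"|grep -o "contact.*"; python3 -m creep '0 0 0 0 .00007 .003 0;0 0 0 0 .00007 .003 0;0 0 0 0 .00007 .003 0;0 0 0 0 .00007 .003 0'|grep -E "pos|force"; python3 -c "from h import *;st()"|grep -o "contact.*"
```

```text
position: [0.5369, 0.0571, 0.1139]
contact_force: [0.2, 3.5, 4.6]
contact_force': [0.1723, 3.4575, 4.6063], 'torque': [1.1761, -0.1435, 0.1093], 'opening': 0.0432}
position: [0.5368, 0.0448, 0.1136]
contact_force: [-0.3, 3.8, 5.3]
contact_force': [-0.3363, 3.7773, 5.3086], 'torque': [1.2714, -0.1025, 0.114], 'opening': 0.0436}
```

```bash
python3 -m creep '0 0 0 0 .0002 .002 0;0 0 0 0 .0002 .001 0;0 0 0 0 .0001 0 0;0 0 0 0 0 -.002 0;0 0 0 0 -.00003 -.0015 0;0 0 0 0 -.00003 -.0015 0'|grep -E "pos|force"; python3 -c "from h import *;shot('top','t16');edgefit('t16',285,350);st()"|grep -oE "contact.*|yaw.*"; python3 -m creep '0 0 0 0 -.00004 -.0015 0;0 0 0 0 -.00003 -.0015 0;0 0 0 0 -.00004 -.0015 0;0 0 0 0 -.00003 -.0015 0'|grep -E "pos|force"; python3 -c "from h import *;st()"|grep -oE "contact.*|yaw.*"
```

```text
position: [0.5365, 0.0446, 0.1135]
contact_force: [1.1, -5.7, 8.4]
yaw(deg, + = lead to +x) -26.84 lead centre [0.4584 0.1029] centre [0.5036 0.0137] foot [ 0.5487 -0.0755] 10
contact_force': [0.5094, -4.2847, 7.8194], 'torque': [-1.1851, -0.3668, -0.1465], 'opening': 0.0438}
position: [0.5362, 0.0502, 0.1137]
contact_force: [0.0, -5.5, 8.7]
contact_force': [0.0484, -5.5309, 8.723], 'torque': [-1.5695, -0.2078, -0.1301], 'opening': 0.0433}
```

```bash
cat >> h.py <<'E'
def footfit(f):
    im,W=shot("top",f); z=W[...,2]; m=(z>.1)&(z<.125)&(W[...,1]<.28)&(W[...,1]>-.16)&(W[...,0]>.41)&(W[...,0]<.66)
    P=np.array([W[r,np.where(m[r])[0].max(),:2] for r in range(480) if m[r].any()])
    P=P[P[:,1]<P[:,1].min()+.03]
    for _ in range(4):
        a,b=np.polyfit(P[:,0],P[:,1],1); k=abs(P[:,1]-a*P[:,0]-b)<.003; P=P[k]
    print("foot edge slope deg (lead to +x)",-np.degrees(np.arctan(a)).round(2),"x",P[:,0].min().round(4),P[:,0].max().round(4),"y mid",P[:,1].mean().round(4),len(P)); st()
E
python3 -m creep '0 0 0 0 -.00006 -.002 0;0 0 0 0 -.00005 -.002 0;0 0 0 0 -.00005 -.002 0;0 0 0 0 -.00006 -.002 0'|grep -E "pos|force";python3 -c "from h import *;footfit('t17')"|grep -oE "contact.*|foot.*"
```

```text
position: [0.5361, 0.0581, 0.1139]
contact_force: [-0.4, -6.3, 8.8]
foot edge slope deg (lead to +x) -3.97 x 0.4976 0.5951 y mid -0.0625 37
contact_force': [-0.8395, -5.45, 8.4566], 'torque': [-1.3549, -0.175, -0.0833], 'opening': 0.0431}
```

```bash
python3 - <<'E'
import h; from h import *
for f in("t8","t9","t10","t12","t14","t15","t16","t17"):
    W=np.load("pics/%s.npy"%f); im=cv2.imread("pics/%s.png"%f)
    z=W[...,2]; m=(z>.1)&(z<.125)&(W[...,1]<.28)&(W[...,1]>-.22)&(W[...,0]>.41)&(W[...,0]<.66)&(im.max(2)<125)
    P=np.array([W[r,np.where(m[r])[0].max(),:2] for r in range(480) if m[r].any()])
    P=P[P[:,1]<P[:,1].min()+.04]
    for _ in range(4):
        a,b=np.polyfit(P[:,0],P[:,1],1); k=abs(P[:,1]-a*P[:,0]-b)<.003; P=P[k]
    print(f,-np.degrees(np.arctan(a)).round(2),P[:,0].min().round(4),P[:,0].max().round(4),P[:,1].mean().round(4),len(P))
E
```

```text
t8 5.27 0.4447 0.6564 -0.2062 33
t9 6.29 0.4447 0.6561 -0.2054 25
t10 14.93 0.5049 0.6453 -0.1993 20
t12 6.85 0.6119 0.6559 -0.2136 15
t14 5.86 0.6101 0.6561 -0.2141 14
t15 5.12 0.6108 0.657 -0.2145 10
t16 5.78 0.6114 0.6598 -0.2142 14
t17 6.82 0.6196 0.6558 -0.2142 14
```

```bash
python3 - <<'E'
from h import *
for f in("t12","t14","t15","t16","t17"):
    W=np.load("pics/%s.npy"%f); im=cv2.imread("pics/%s.png"%f)
    z=W[...,2]; m=(z>.1)&(z<.125)&(W[...,1]<.28)&(W[...,1]>-.16)&(W[...,0]>.41)&(W[...,0]<.605)&(im.max(2)<125)
    P=np.array([W[r,np.where(m[r])[0].max(),:2] for r in range(480) if m[r].any()])
    P=P[P[:,1]<P[:,1].min()+.04]
    for _ in range(4):
        a,b=np.polyfit(P[:,0],P[:,1],1); k=abs(P[:,1]-a*P[:,0]-b)<.003; P=P[k]
    print(f,-np.degrees(np.arctan(a)).round(2),P[:,0].min().round(4),P[:,0].max().round(4),P[:,1].mean().round(4),len(P))
W=np.load("pics/t17.npy"); im=cv2.imread("pics/t17.png")
cv2.imwrite("pics/c17.png",cv2.resize(np.hstack([cv2.imread("pics/t16.png")[140:290,200:380],im[140:290,200:380]]),None,fx=2.2,fy=2.2))
E
```

```text
t12 -67.45 0.499 0.5149 -0.0822 7
t14 -5.19 0.5476 0.5515 -0.0842 3
t15 42.19 0.5651 0.5791 0.0031 6
t16 0.6 0.49 0.5881 -0.0744 37
t17 -3.97 0.4976 0.5951 -0.0625 37
```

View pics/c17.png

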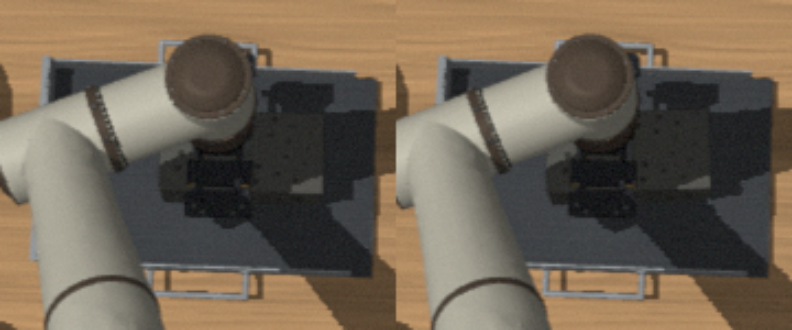

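Both panels show the brick under the fingers. Its foot edge moved with the tool but has yawed −4° because the load is on the +x finger. I'll steer with small roll trims to shift the load between fingers.

```bash
python3 -m creep '0 0 .3 0 .0001 0 0;0 0 0 0 0 -.002 0;0 0 0 0 -.00005 -.002 0;0 0 0 0 -.00005 -.002 0;0 0 0 0 -.00005 -.002 0'|grep -E "pos|force";python3 -c "from h import *;footfit('t18')"|grep -oE "contact.*|foot.*"
```

```text
position: [0.536, 0.066, 0.114]
contact_force: [-0.5, -5.6, 8.6]
foot edge slope deg (lead to +x) -4.42 x 0.4987 0.5967 y mid -0.0551 37
contact_force': [0.0597, -4.8636, 8.8215], 'torque': [-1.4161, -0.0543, -0.048], 'opening': 0.0434}
```

```bash
python3 -m creep '0 0 .25 0 .0001 -.001 0;0 .3 0 0 0 -.002 0;0 .3 0 0 -.00004 -.002 0;0 .3 0 0 -.00005 -.002 0;0 .3 0 0 -.00005 -.002 0;0 .3 0 0 -.00005 -.002 0'|grep -E "pos|force";python3 -c "from h import *;footfit('t19')"|grep -oE "contact.*|foot.*"
```

```text
position: [0.536, 0.0768, 0.1143]
contact_force: [-0.6, -6.4, 10.4]
foot edge slope deg (lead to +x) -1.41 x 0.4955 0.5944 y mid -0.0443 36
contact_force': [-0.548, -6.0198, 9.5664], 'torque': [-1.6046, 0.1995, 0.0334], 'opening': 0.0436}
```

```bash
python3 -m creep '0 0 0 0 -.00015 -.002 0;0 0 0 0 -.00008 -.002 0;0 0 0 0 -.00005 -.002 0;0 0 -.2 0 -.00005 -.002 0;0 0 0 0 -.00005 -.002 0'|grep -E "pos|force";python3 -c "from h import *;footfit('t20')"|grep -oE "contact.*|foot.*"
```

```text
position: [0.5363, 0.0868, 0.1145]
contact_force: [-1.2, -6.9, 9.8]
foot edge slope deg (lead to +x) -1.71 x 0.4949 0.5895 y mid -0.0362 36
contact_force': [-1.0557, -5.2023, 9.3992], 'torque': [-1.54, 0.0112, -0.0012], 'opening': 0.0438}
```

```bash
python3 -m creep '0 0 .05 0 -.0001 -.002 0;0 .2 0 0 -.00005 -.002 0;0 .2 0 0 -.00005 -.002 0;0 .2 0 0 -.00005 -.002 0;0 .2 0 0 -.00005 -.002 0;0 0 0 0 -.00005 -.002 0;0 0 0 0 -.00005 -.002 0'|grep -E "pos|force";python3 -c "from h import *;footfit('t21')"|grep -oE "contact.*|foot.*"
```

```text
position: [0.5368, 0.1008, 0.1149]
contact_force: [-0.2, -6.4, 9.9]
foot edge slope deg (lead to +x) 0.12 x 0.492 0.5897 y mid -0.0209 37
contact_force': [-0.9617, -5.5191, 9.7857], 'torque': [-1.5526, 0.041, -0.0499], 'opening': 0.0431}
```

```bash
python3 -m creep '0 0 0 0 -.0001 -.0025 0;0 0 0 0 -.00006 -.0025 0;0 0 0 0 -.00006 -.0025 0;0 0 0 0 -.00006 -.0025 0;0 0 0 0 -.00006 -.0025 0'|grep -E "pos|force";python3 -c "from h import *;footfit('t22')"|grep -oE "contact.*|foot.*"
```

```text
position: [0.5373, 0.1132, 0.1153]
contact_force: [-0.5, -6.6, 9.6]
foot edge slope deg (lead to +x) -1.41 x 0.4921 0.5921 y mid -0.0093 38
contact_force': [-1.0699, -5.2036, 10.3144], 'torque': [-1.4804, 0.2241, -0.0079], 'opening': 0.0435}
```

```bash
python3 -m creep '0 0 0 0 -.0001 -.0025 0;0 .2 0 0 -.0001 -.0025 0;0 .2 0 0 -.00006 -.0025 0;0 .2 0 0 -.00006 -.0025 0;0 0 0 0 -.00006 -.0025 0;0 0 0 0 -.00006 -.0025 0'|grep -E "pos|force";python3 -c "from h import *;footfit('t23')"|grep -oE "contact.*|foot.*"
```

```text
position: [0.5379, 0.1281, 0.1156]
contact_force: [-0.2, -8.4, 9.3]
foot edge slope deg (lead to +x) -0.07 x 0.4917 0.5877 y mid 0.0061 37
contact_force': [-1.3577, -5.3622, 10.0171], 'torque': [-1.4385, 0.1666, -0.0467], 'opening': 0.0431}
```

```bash
python3 -m creep '0 0 0 0 -.00012 -.002 0;0 0 0 0 -.00009 -.002 0;0 0 0 0 -.00005 -.002 0;0 0 0 0 -.00005 -.002 0;0 0 0 0 -.00005 -.002 0;0 0 0 0 -.00005 -.002 0;0 0 0 0 -.00005 -.002 0'|grep -E "pos|force";python3 -c "from h import *;footfit('t24')"|grep -oE "contact.*|foot.*"
```

```text
position: [0.5386, 0.1421, 0.116]
contact_force: [0.2, -5.9, 10.3]
foot edge slope deg (lead to +x) -1.5 x 0.4931 0.5912 y mid 0.0201 36
contact_force': [-1.0099, -4.597, 9.522], 'torque': [-1.4976, 0.0626, -0.0106], 'opening': 0.0437}
```

```bash
python3 -m creep '0 0 0 0 -.00015 -.002 0;0 .2 0 0 -.00012 -.002 0;0 .2 0 0 -.00006 -.002 0;0 .2 0 0 -.00005 -.002 0;0 0 0 0 -.00005 -.002 0;0 0 0 0 -.00005 -.002 0;0 0 0 0 -.00005 -.002 0;0 0 0 0 -.00005 -.002 0'|grep -E "pos|force";python3 -c "from h import *;footfit('t25')"|grep -oE "contact.*|foot.*"
```

```text
position: [0.5395, 0.158, 0.1164]
contact_force: [-1.0, -6.6, 9.6]
foot edge slope deg (lead to +x) 0.42 x 0.4917 0.5897 y mid 0.0356 37
contact_force': [-0.3527, -5.271, 9.2276], 'torque': [-1.485, 0.0722, -0.0078], 'opening': 0.0433}
```

```bash
python3 -m creep '0 0 0 0 -.0001 -.002 0;0 0 0 0 -.00006 -.002 0;0 0 0 0 -.00005 -.002 0;0 0 0 0 -.00005 -.002 0;0 0 0 0 -.00005 -.002 0;0 0 0 0 -.00005 -.002 0;0 0 0 0 -.00005 -.002 0;0 0 0 0 -.00005 -.002 0'|grep -E "pos|force"; python3 -m creep '0 0 0 0 -.00008 -.002 0;0 0 0 0 -.00005 -.002 0;0 0 0 0 -.00005 -.002 0;0 0 0 0 -.00005 -.002 0;0 0 0 0 -.00005 -.002 0'|grep -E "pos|force"; python3 -c "from h import *;footfit('t26')"|grep -oE "contact.*|foot.*"
```

```text
position: [0.5404, 0.174, 0.1169]
contact_force: [-0.4, -5.8, 9.8]
position: [0.5411, 0.1839, 0.1171]
contact_force: [-0.1, -7.0, 8.5]
foot edge slope deg (lead to +x) 0.43 x 0.4923 0.593 y mid 0.0615 38
contact_force': [-0.0534, -5.1747, 9.8712], 'torque': [-1.4425, 0.1279, -0.0318], 'opening': 0.0435}
```

```bash
python3 -m creep '0 0 0 0 -.00005 -.0015 0;0 0 0 0 -.00004 -.0015 0;0 0 0 0 -.00003 -.0015 0;0 0 0 0 -.00004 -.0015 0;0 0 0 0 -.00004 -.0015 0'|grep -E "pos|force"; python3 -m creep '0 0 0 0 -.00003 -.0015 0;0 0 0 0 -.00004 -.0015 0;0 0 0 0 -.00003 -.0015 0;0 0 0 0 -.00004 -.0015 0'|grep -E "pos|force"; python3 -c "from h import *;footfit('t27')"|grep -oE "contact.*|foot.*"
```

```text
position: [0.5415, 0.1913, 0.1173]
contact_force: [-0.8, -5.4, 9.0]
position: [0.5418, 0.1969, 0.1174]
contact_force: [-0.6, -7.5, 9.4]
foot edge slope deg (lead to +x) 0.41 x 0.4933 0.5916 y mid 0.07 37
contact_force': [-0.6187, -7.3605, 9.0423], 'torque': [-1.9282, 0.0342, -0.0525], 'opening': 0.0438}
```

```bash
python3 -m creep '0 0 0 0 -.00003 -.001 0;0 0 0 0 -.00004 -.001 0;0 0 0 0 -.00003 -.001 0'|grep -E "pos|force"; python3 -c "from h import *;footfit('t28')"|grep -oE "contact.*|foot.*"; python3 -m creep '0 0 0 0 -.002 0 0;0 0 0 0 -.006 0 0;0 0 0 0 -.03 0 0;0 0 0 0 -.03 0 0;0 0 0 0 -.03 0 0;0 0 0 0 0 .035 0;0 0 0 0 0 .035 0;0 0 0 0 0 .035 0;0 0 0 0 0 .035 0;0 0 0 0 0 .035 0;0 0 0 0 0 .035 0;0 0 0 0 0 .035 0;0 0 0 0 0 .035 0;0 0 0 0 0 .035 0;0 0 0 0 0 .035 0;0 0 0 0 0 .035 0;0 0 0 0 0 0 0'|grep -E "pos|force"; python3 - <<'E'
from h import *
st(); lying("t29"); im,W=shot("side","s29")
t=cv2.imread("pics/t29.png")[120:360,110:460]; cv2.imwrite("pics/c29.png",np.hstack([t,im[120:360,200:480,::-1]]))
W0=np.load("pics/t0.npy"); W=np.load("pics/t29.npy")
for n,Q in(("before",W0),("after",W)):
    z=Q[...,2]
    q=(z>.06)&(Q[...,1]>.24)&(Q[...,1]<.3)&(Q[...,0]>.42)&(Q[...,0]<.64)&(z<.08); P=Q[q]; print(n,"guard",len(P),np.percentile(P[:,1],[5,50,95]).round(4))
E
```

```text
position: [0.542, 0.1998, 0.1175]
contact_force: [-0.2, -6.9, 9.4]
foot edge slope deg (lead to +x) 0.4 x 0.4939 0.592 y mid 0.0702 37
contact_force': [0.3417, -7.153, 9.3265], 'torque': [-2.0193, -0.0079, -0.0057], 'opening': 0.0438}
position: [0.5168, -0.1854, 0.2141]
contact_force: [0.9, -0.5, 0.2]
{'clock': 41.0333, 'joints': [-2.766, 15.1019, -11.0158, 0.0908, -64.0386, -1.1826], 'position': [0.5168, -0.1854, 0.2141], 'eef_rot': [[-0.9977, -0.0028, -0.0682], [0.0682, -0.0013, -0.9977], [0.0027, -1.0, 0.0015]], 'contact_force': [0.8911, -0.5148, 0.1544], 'torque': [0.1818, -0.119, 0.0007], 'opening': 0.0433}
2826 [0.5439 0.1693] [0.2006 0.1021] 89.57 y 0.069 0.2699 z 0.1164 plane [0.0168 0.0252 0.1029]
before guard 303 [0.2701 0.2738 0.2803]
after guard 210 [0.2654 0.2754 0.2806]
```

View pics/c29.png

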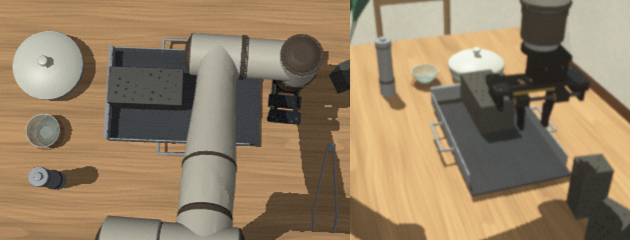

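The last picture shows the brick flat against the far guard and the arm clear of it. The foot stalled at y = 0.070 while the fingers moved on another 3 mm, so it is seated. I hand in.

```bash
python3 -c "
from h import *
print(manip.finish_job())"
```

```text
the job is handed in; nothing more can be done
None
```

I handed the job in at about 41 s of the 72 s allowed. The brick lies flat on the plate with its leading end against the far splash guard, and the arm is clear. No verdict was reported.

**What I did:** I slid the brick upright to the open edge and stopped when the push stalled at about 15 N. I then tipped it over the edge with a gentle high push. It was rubbed to the guard under about 8.5–10.5 N downward, with a total finger force of about 10–12.5 N.

**Last checks:**
- **Seating:** the brick's foot stopped at y = 0.070 while the fingers went on another 3 mm, so it is seated on the guard. The top camera puts its leading end at y ≈ 0.270 and the guard at about 0.274.
- **Squareness:** it is within about 1° of square to the guard.
- **Griddle and other things:** the guard shows a shift of no more than about 2 mm, which is camera noise. In the last picture I saw no movement of the mill, bowl or dish; I didn't measure them again, nor the tongs and spatula.

**What went wrong or stayed unsure:**
- **Yaw in the first part:** one finger carried nearly all the load, and the brick turned about 19°. I lifted off, squared it with a light sideways push, and pressed again while trimming the roll.
- **Pressure not unbroken:** that lift came while the brick was still in the first part of its way. The side push also carried it over the last 15 mm or so of that part with no weight on it. The first part therefore rests on the pass before the lift, about 1.5 s at 10.5–12 N. An attempt to drag the brick back and repeat it slipped.
- **Friction:** the drag suggested about 0.4 on the plate, more than the 0.25 stated.

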